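# Take a contact-plate sample on the marked point

## Task

Take a hygiene sample at the taped point on the steel tray. First clear it: lower the red-capped vial standing there upright into the free bore of the light blue rack until it rests on the bottom, and let it go. Then lift the contact-plate applicator out of its white parking ring by its black handle, set its plate down flat inside the four tape corners without touching the tray anywhere else, press with a light, steady force of about 5 N, and finish while still holding it pressed there; keep the fingers off the plate and leave the other vials and the pot alone.

Things in the scene. Friction and masses are not known exactly. Their poses are not given: they have to be found in the camera images.
- tray: Steel spill tray fixed on the bench, 270 x 200 mm (its x and y), floor 3 mm thick, rim 12 mm high. Origin under its centre on the bench, z up.
- sampling_point: The marked point: four blue tape corners flat on the tray floor (inner square 74 mm, sides along its x and y). Origin at the centre of the square on the tray floor, 3 mm above the bench, z up.
- stray_vial: Amber vial with a red cap, 26 mm across and 92 mm tall (cap: top 18 mm, 26.8 mm across), about 50 g. Origin at the centre of its underside, z towards the cap. It starts standing near the middle of the sampling point.
- rack: Light blue rack block fixed on the bench, 136 x 136 x 40 mm high. Origin under its centre on the bench, z up. Four bores 29 mm across (top edge chamfered 2 mm) and 34 mm deep, at (+-38, +-38) mm in its x and y. Three hold white-capped vials; the bore at (+38, +38) mm is free. The rack may be turned any way round.
- free_bore (a point): Centre of the mouth of the rack's free bore, level with the rack's top, 40 mm above the bench; the bore's bottom is 34 mm below it.
- rack_vial0: White-capped vial, same size as the red-capped one, in the rack bore at (-38, +38) mm; its top is 98 mm above the bench. Leave it alone.
- rack_vial1: White-capped vial in the rack bore at (-38, -38) mm. Leave it alone.
- rack_vial2: White-capped vial in the rack bore at (+38, -38) mm. Leave it alone.
- pot: Pot with green lid, 52 mm across and 55 mm tall, standing on the tray. Origin at the centre of its underside. Leave it alone.
- cradle: White parking ring fixed on the bench, 100 mm across (foot 108 mm), 30 mm high, bore 69 mm. Origin under its centre on the bench.
- applicator: Hand tool of about 0.26 kg with its plate: aluminium bell 84 mm across whose flange rests on the ring; above it an upright black handle 32 mm across from 32 to 110 mm above the origin, end cap 33 mm across to 116 mm. Origin at the centre of the flange's underside, z up the handle.
- contact_plate: Plate under the applicator: clear dish 58 mm across, yellow gel disc 53 mm across 2 mm proud of it, facing down. Origin at the applicator's origin, z up. It slides up into the bell against a spring, its origin with it: set down upright it presses with 2.6 N when it starts to slide and 0.6 N more per mm (5 N at 4 mm in), stop at 10 mm.
- gel_face (a point): Centre of the gel's lower face, 16 mm below the contact plate's origin: the face to set on the sampling point.

How it is judged:
By the outcome, as a careful person would: the job done as asked, in the order asked, and still so for the second after the job is handed in, while the arm keeps its last pose, push and grip.
It also fails if it takes over 64 s, if anything falls off the work surface, if the arm or the gripper's body presses on something with over 40 N, if the wrist force passes 120 N, or if a joint passes its speed limit or range.

## Robot

A 6-joint arm with a two-finger parallel gripper is mounted at the origin on the work surface. World frame = base frame: x ahead of the robot, y to its left, z up, the work surface at z = 0. Lengths are in m, angles in degrees, forces in N, time in s.
With the tool pointing down it reaches from about 0.2 to 0.875 m from the base axis. Payload 3.4 kg.
Tool frame: the origin (TCP) lies between the finger pads; the fingertips stand manip.nose_length ahead of it and the grasp point (between the pads) lies 6 mm ahead of it (manip.nose_length is the distance from the TCP to the fingertips, in m); z points along the fingers, y is the line along which they close (so a half turn about z gives the same grasp; the last joint's range is limited). The gripper opens to 94 mm and grips with 3 to 60 N. Pads are 16 mm wide; open, the fingers measure 119 mm over their backs; the gripper's body (75 mm by 177 mm) begins 78 mm behind the grasp point.
Start: joints at [58.213, 15.808, 86.224, -0, 77.962, -6.933], TCP at [0.242, 0.522, 0.23] pointing down, gripper open.
Joint ranges: [-165.64, 165.64], [-43.16, 119.46], [12.63, 154.43], [-67.54, 247.53], [6.08, 155.33], [-154.97, 154.97]. Speed limits (degrees/s): [147.25, 147.25, 180, 180, 180, 180].

## Interface

Orientations are given as [roll, pitch, yaw] about the fixed x, y, z axes, in that order (R = Rz(yaw) Ry(pitch) Rx(roll)).
In Python, from plant import manip gives the robot as it stands.
- The arm moves only by the tool carry_out, never from a script. Its argument "deltas" is a list of rows, each a list of 5 numbers: the opening, from 0 (shut) to 1 (fully open), then the shift along the world's x, y, z in mm, then the turn about the world's z in rad. A call has 1 to 5 rows; each row shifts and turns the commanded pose from where the row before left it; what a row does not reach is not made up. A row lasts 1/12 s, in which the tool goes at most 41.7 mm and 7.16 degrees, less where a joint would pass 70% of its speed; a pose out of reach is approached as far as the arm can. A call with a gripper value outside its range is refused whole. The fingers move at their own pace and stop on an object; the grip force is fixed at half the most. Time passes only in rows, so rows that do not move let the fingers close. It gives the time, the measured TCP pose, the force, the opening and the grip force at its end, in the units of the state.
- manip.get_state(): the state, without advancing time (a new reading comes with each control period).
- manip.camera(name): name is "scene" or "top" or "wrist"; returns a dict with "img" (384x512x3 uint8, red, green, blue), "fx", "fy", "cx", "cy" (pixels), "k1" (the pictures are not rectified: a ray, as slopes to the right and down, at radius r is drawn at 1 + k1 r^2 times it, then the intrinsics apply), "R" (3x3) and "t" (3): a world point X has camera coordinates R X + t; the wrist camera has in their place "mount" (4x4, takes a point from camera to tool coordinates, whose origin is the TCP and whose axes are the flange's). Camera axes: x right, y down, z forward; pixel columns grow to the right and rows downward; lengths in m; the calibration is good to about 2 mm. A picture is of the moment at which its call begins: read the wrist's pose just before it. There is no depth.
- manip.sign_off(): hands the job in; it is judged then, once.
Trained networks look in a picture, given as the dict that the camera call returned (one of the last four; its "shot" number tells which), for a name from the list of things; names that differ only in an ending like _2 or _b are one class to them, and where a whole thing is asked for, a point or a joint stands for the part that bears it (a point fixed in the world has none). Each returns a list of dicts, best first, with "conf" (0 to 1); they miss things now and then, are a little off and sometimes report something else, mostly with a low value. They report only what shows in the picture. A call takes as long as a camera call.
- manip.boxes_of(picture, name): "centre" ([column, row] in pixels, amid what is visible of it).
The state is a dict: "t": time; "joint_positions": joint angles; "joint_velocities": joint speeds; "tau": joint torques, N m; "position": TCP position; "tcp_rot": TCP orientation; "force": force on the tool from outside, world axes, zero at the start; "ft_torque": the same for the moment, N m; "opening": opening from 0.0 (shut) to 1.0 (fully open); "grasp_force": force on a finger pad.
Only numpy, scipy, OpenCV 4.12 (cv2) and the standard library are available. Lean on these libraries where they do the work, as an engineer would, in place of code of your own. Each camera call takes 0.05 s, during which the arm holds its last target. There are 200 camera calls.

## Working session

There is one attempt and no reset: what is moved stays moved. The work goes in short steps, Python scripts to look and compute and a tool call to move; the robot and the scene stay as the last step left them, time stands still between calls to the robot, and variables do not carry over. Pictures are saved under pics/ and viewed, at most 10 in all, crops included, and the job is handed in when it is done.

Besides the shell and the picture viewer there is one more tool, called after "Emit:" by a JSON object that holds its "api" and its "payload". carry_out: Moves the arm, as the interface text tells. Its arguments: {"type":"object","properties":{"deltas":{"type":"array"}},"required":["deltas"]}

```bash
mkdir -p pics; ls; cat > h.py <<'E'
import numpy as np, cv2
from plant import manip
from scipy.spatial.transform import Rotation as Ro
def shot(n):
    s=manip.get_state(); c=manip.camera(n)
    if n=="wrist":
        T=np.eye(4);T[:3,:3]=Ro.from_euler('xyz',s["tcp_rot"],degrees=True).as_matrix();T[:3,3]=s["position"]
        W=np.linalg.inv(T@np.array(c["mount"]));c["R"],c["t"]=W[:3,:3],W[:3,3]
    return c
def ray(c,p):
    d=np.array([(p[0]-c["cx"])/c["fx"],(p[1]-c["cy"])/c["fy"]]);u=d.copy()
    for _ in range(20): u=d/(1+c["k1"]*(u@u))
    R=np.array(c["R"]);return -R.T@np.array(c["t"]),R.T@np.array([u[0],u[1],1])
def atz(c,p,z):
    o,d=ray(c,p);return o+d*(z-o[2])/d[2]
def proj(c,X):
    q=np.array(c["R"])@X+np.array(c["t"]);u=q[:2]/q[2];u=u*(1+c["k1"]*(u@u))
    return np.array([u[0]*c["fx"]+c["cx"],u[1]*c["fy"]+c["cy"]])
def save(c,n): cv2.imwrite("pics/"+n+".png",np.ascontiguousarray(c["img"][...,::-1]))
E
python3 - <<'E'
from h import *
np.set_printoptions(precision=4,suppress=True)
print(manip.nose_length, manip.get_state())
Z=dict(tray=.006,sampling_point=.003,stray_vial=.05,rack=.03,rack_vial0=.08,pot=.035,cradle=.02,applicator=.08,contact_plate=.03)
C={}
for n in("scene","top"):
    c=shot(n);save(c,n);C[n]=c;print(n,c["fx"],-np.array(c["R"]).T@c["t"])
    for k in Z:
        for b in manip.boxes_of(c,k)[:4]: print(k,round(b["conf"],2),np.round(b["centre"],1),atz(c,b["centre"],Z[k]))
cv2.imwrite("pics/both.png",cv2.resize(np.vstack([C[n]["img"][...,::-1] for n in C]),None,fx=.78,fy=.78))
E
```

```text
pics
0.025 {'t': 0.0, 'joint_positions': array([58.2115, 15.847 , 86.2926,  0.0007, 77.9606, -6.9336]), 'joint_velocities': array([ 0.0868, -0.0328,  0.0103, -0.0132, -0.0071, -0.0182]), 'tau': array([  0.0017, -40.4587, -23.7229,   0.0704,   0.0344,  -0.0001]), 'position': array([0.2414, 0.5213, 0.2296]), 'tcp_rot': array([-179.9006,   -0.0128,  155.145 ]), 'force': array([-0.5004,  0.5784, -0.0819]), 'ft_torque': array([-0.0309,  0.0379,  0.048 ]), 'grasp_force': 0.0, 'opening': 1.0003501294888404}
scene 360.8467217651422 [ 0.8726 -0.3997  0.7135]
tray 0.83 [268.  193.8] [0.5706 0.0176 0.006 ]
tray 0.68 [317.9 113.6] [0.5102 0.3344 0.006 ]
stray_vial 0.61 [256.  165.4] [0.5152 0.0412 0.05  ]
rack 0.84 [144.  267.9] [ 0.4955 -0.2996  0.03  ]
rack_vial0 0.85 [129.1 232.3] [ 0.4404 -0.2744  0.08  ]
rack_vial0 0.7 [105.3 264.9] [ 0.4609 -0.3477  0.08  ]
rack_vial0 0.58 [139.7 281.4] [ 0.5373 -0.3293  0.08  ]
pot 0.95 [292.4 205.1] [0.6457 0.0094 0.035 ]
pot 0.67 [268.5 194.9] [ 0.5858 -0.0013  0.035 ]
cradle 0.61 [314.6 129.4] [0.5448 0.2606 0.02  ]
applicator 0.98 [316.4 111.9] [0.5415 0.2608 0.08  ]
applicator 0.24 [146.9 266.4] [ 0.525  -0.3016  0.08  ]
top 476.38230763174505 [ 0.4737 -0.015   1.3238]
tray 0.58 [250.9 191.7] [0.5633 0.0242 0.006 ]
sampling_point 0.47 [238.3 220.1] [0.4856 0.0609 0.003 ]
stray_vial 0.7 [372.6 220.3] [ 0.4767 -0.2975  0.05  ]
stray_vial 0.66 [242.8 205.2] [0.5246 0.0453 0.05  ]
stray_vial 0.45 [241.7 193.6] [0.5558 0.0477 0.05  ]
rack 0.88 [370.9 219.2] [ 0.4797 -0.2976  0.03  ]
rack_vial0 0.73 [393.1 229.7] [ 0.4514 -0.3419  0.08  ]
rack_vial0 0.63 [385.7 201.5] [ 0.5244 -0.3265  0.08  ]
rack_vial0 0.57 [366.4 237.7] [ 0.4323 -0.2731  0.08  ]
cradle 0.55 [258.7 164.1] [0.638  0.0006 0.02  ]
applicator 0.91 [153.8 204.4] [0.5312 0.2767 0.08  ]
applicator 0.29 [371.1 217.1] [ 0.4849 -0.2874  0.08  ]
```

View pics/top.png

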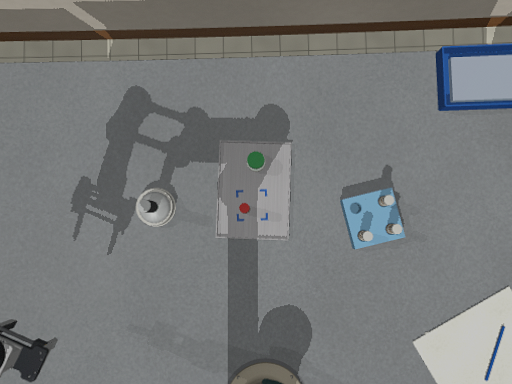

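View pics/scene.png

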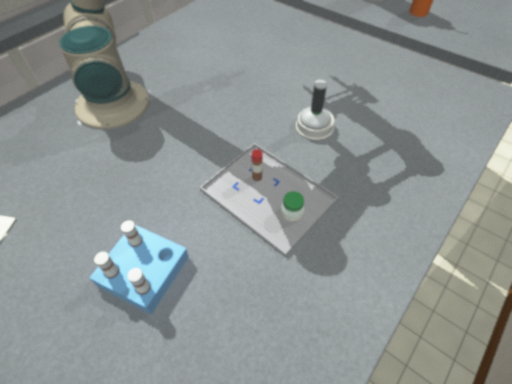

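The top view shows the red cap at (244,208) and the tape corners around (252,205). The free bore is at (355,208), the applicator handle at about (155,207) and the pot at (256,160). The scene view agrees with this. Next I'll refine with colour masks.

```bash
cat >> h.py <<'E'
def blobs(c,name,amin=4,roi=None):
    h=cv2.cvtColor(c["img"],cv2.COLOR_RGB2HSV)
    lo,hi=dict(red=((0,150,60),(8,255,255)),blue=((105,120,60),(125,255,255)),green=((50,120,30),(80,255,255)))[name]
    m=cv2.inRange(h,lo,hi)
    if name=="red": m|=cv2.inRange(h,(172,150,60),(180,255,255))
    n,_,st,ce=cv2.connectedComponentsWithStats(m)
    return [(ce[i],st[i]) for i in range(1,n) if st[i][4]>=amin]
E
python3 - <<'E'
from h import *
np.set_printoptions(precision=4,suppress=True)
c=shot("top");s=shot("scene")
for n,z in(("red",.095),("blue",.003),("green",.055)):
    for b,st in blobs(c,n):
        if b[1]>120 and b[0]>150 and b[0]<320: print("top",n,b,st[2:],atz(c,b,z))
for n,z in(("red",.087),("blue",.003),("green",.05)):
    for b,st in blobs(s,n):
        if b[1]>130 and b[0]>150 and b[0]<350: print("scene",n,b,st[2:],atz(s,b,z))
print("bore top",atz(c,(355,208.5),.035),"scene",atz(s,(166,255),.038))
print("appl base",atz(c,(156,207),.03),"scene handle top",atz(s,(320,82),.146))
w=shot("wrist");print(np.array(w["mount"]),w["fx"],w["k1"])
E
```

```text
top red [243.9859 207.7606] [ 9 10 71] [0.5162 0.0403 0.095 ]
top blue [237.7778 192.6111] [ 7  7 18] [0.5618 0.0608 0.003 ]
top blue [264.4706 191.7647] [ 7  6 17] [ 0.5624 -0.0134  0.003 ]
top blue [265.55 216.85] [ 7  7 20] [ 0.4928 -0.0147  0.003 ]
top blue [238.7826 217.9565] [ 7  7 23] [0.4915 0.0594 0.003 ]
top green [255.4354 159.555 ] [ 16  16 209] [0.6461 0.0086 0.055 ]
scene red [256.537  154.1481] [ 8  8 54] [0.5146 0.0445 0.087 ]
scene blue [234.25 186.25] [2 3 4] [ 0.4896 -0.0138  0.003 ]
scene blue [259.4 201.2] [4 3 5] [ 0.5664 -0.0108  0.003 ]
scene green [293.5085 200.3932] [ 18  16 234] [0.6453 0.0124 0.05  ]
bore top [ 0.5093 -0.2554  0.035 ] scene [ 0.5135 -0.2542  0.038 ]
appl base [0.5263 0.2825 0.03  ] scene handle top [0.5226 0.2912 0.146 ]
[[-0.0007 -0.9584 -0.2854  0.0828]
 [ 1.     -0.0006 -0.0004  0.0017]
 [ 0.0002 -0.2854  0.9584 -0.1552]
 [ 0.      0.      0.      1.    ]] 275.5509846145656 -0.03939537550657105
```

Emit:
{"api": "carry_out", "payload": {"deltas": [[0.5, 18, -32, 0, 0.03], [0.5, 18, -32, 0, 0.03], [0.5, 18, -32, 0, 0.03], [0.5, 18, -32, 0, 0.03], [0.5, 18, -32, 0, 0.03]]}}

```text
t: 1.57
position: [0.3322, 0.3603, 0.2306]
tcp_rot: [180.0, 0.0, 163.9]
force: [0.9, -0.2, -0.3]
opening: 0.682
grasp_force: 0.0
```

Emit:
{"api": "carry_out", "payload": {"deltas": [[0.5, 18, -32, 0, 0.03], [0.5, 18, -32, 0, 0.03], [0.5, 18, -32, 0, 0.03], [0.5, 18, -32, 0, 0.03], [0.5, 18, -32, 0, 0.03]]}}

```text
t: 1.98
position: [0.4223, 0.2002, 0.2308]
tcp_rot: [180.0, 0.0, 172.4]
force: [0.5, 0.0, -0.3]
opening: 0.501
grasp_force: 0.0
```

Emit:
{"api": "carry_out", "payload": {"deltas": [[0.5, 18, -32, 0, 0.03], [0.5, 18, -32, 0, 0.03], [0.5, 18, -32, 0, 0.03], [0.5, 18, -32, 0, 0.03], [0.5, 6, -32, 0, 0.014]]}}

```text
t: 2.4
position: [0.5021, 0.0397, 0.2306]
tcp_rot: [-180.0, 0.1, -179.9]
force: [0.4, 0.3, -0.1]
opening: 0.495
grasp_force: 0.0
```

Emit:
{"api": "carry_out", "payload": {"deltas": [[0.5, 0, 0, 0, 0], [0.5, 0, 0, 0, 0], [0.5, 0, 0, 0, 0]]}}

```text
t: 2.65
position: [0.4994, 0.0421, 0.2304]
tcp_rot: [179.9, -0.0, 180.0]
force: [-0.1, 0.7, -0.5]
opening: 0.502
grasp_force: 0.0
```

```bash
python3 - <<'E'
from h import *
np.set_printoptions(precision=4,suppress=True)
w=shot("wrist");save(w,"w1")
for n,z in(("red",.09),("blue",.003)):
    for b,st in blobs(w,n): print(n,b,st,atz(w,b,z))
for b in manip.boxes_of(w,"stray_vial")[:2]: print(b)
E
```

```text
red [254.9564 202.6491] [244 189  23  26 436] [0.5188 0.0434 0.09  ]
blue [267.5833 165.4167] [259 161  14  14  96] [0.4933 0.0613 0.003 ]
blue [216.7391 166.2065] [212 162  14  14  92] [ 0.4943 -0.0105  0.003 ]
blue [219.3529 214.0706] [215 206  14  13  85] [ 0.5666 -0.0095  0.003 ]
blue [268.1579 213.1316] [260 206  13  12  76] [0.5652 0.063  0.003 ]
{'centre': [255.6, 195.0], 'conf': 0.71}
```

View pics/w1.png

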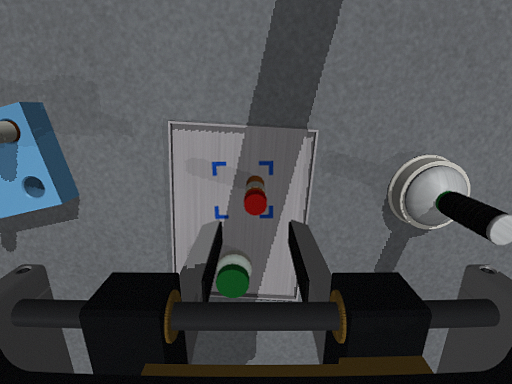

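The wrist view shows the tape square centred near pixel (243,190), with the red cap at (255,203). The three cameras agree on the vial at about (0.517, 0.042). I'll descend and grasp.

Emit:
{"api": "carry_out", "payload": {"deltas": [[0.5, 9, 0, -25, 0], [0.5, 9, 0, -25, 0], [0.5, 0, 0, -25, 0], [0.5, 0, 0, -25, 0], [0.5, 0, 0, -20, 0]]}}

```text
t: 3.17
position: [0.5167, 0.0434, 0.109]
tcp_rot: [180.0, -0.1, -179.8]
force: [0.4, -0.2, -0.5]
opening: 0.499
grasp_force: 0.0
```

Emit:
{"api": "carry_out", "payload": {"deltas": [[0.5, 0, 0, -15, 0], [0.5, 0, 0, -15, 0], [0.5, 0, 0, -11, 0], [0.5, 0, 0, 0, 0], [0.4, 0, 0, 0, 0]]}}

```text
t: 3.58
position: [0.5172, 0.043, 0.0693]
tcp_rot: [180.0, -0.1, -179.9]
force: [0.3, 0.4, 0.2]
opening: 0.46
grasp_force: 0.0
```

Emit:
{"api": "carry_out", "payload": {"deltas": [[0.35, 0, 0, 0, 0], [0.3, 0, 0, 0, 0], [0.2, 0, 0, 0, 0], [0.2, 0, 0, 0, 0], [0.2, 0, 0, 0, 0]]}}

```text
t: 4.0
position: [0.5184, 0.042, 0.0705]
tcp_rot: [180.0, 0.1, 180.0]
force: [-0.4, 1.7, 4.8]
opening: 0.273
grasp_force: 30.0
```

Emit:
{"api": "carry_out", "payload": {"deltas": [[0.2, 0, 0, 0, 0], [0.2, 0, 0, 0, 0]]}}

```text
t: 4.17
position: [0.5184, 0.042, 0.0705]
tcp_rot: [180.0, 0.1, 180.0]
force: [-0.5, 0.9, 5.8]
opening: 0.274
grasp_force: 30.0
```

Emit:
{"api": "carry_out", "payload": {"deltas": [[0.2, 0, 0, 8, 0], [0.2, 0, 0, 22, 0], [0.2, 0, 0, 30, 0], [0.2, 0, 0, 30, 0], [0.2, 0, 0, 30, 0]]}}

```text
t: 4.58
position: [0.517, 0.0415, 0.1907]
tcp_rot: [-180.0, -0.1, -180.0]
force: [0.9, 0.6, -1.0]
opening: 0.273
grasp_force: 30.0
```

Emit:
{"api": "carry_out", "payload": {"deltas": [[0.2, 0, -20, 0, 0], [0.2, 0, -35, 0, 0], [0.2, 0, -35, 0, 0], [0.2, 0, -35, 0, 0], [0.2, 0, -35, 0, 0]]}}

```text
t: 5.0
position: [0.5171, -0.1197, 0.1898]
tcp_rot: [-180.0, -0.0, -180.0]
force: [-0.3, -0.1, -0.7]
opening: 0.273
grasp_force: 30.0
```

Emit:
{"api": "carry_out", "payload": {"deltas": [[0.2, 0, -30, 0, 0], [0.2, 0, -15, 0, 0], [0.2, 0, 0, 0, 0], [0.2, 0, 0, 0, 0], [0.2, 0, 0, 0, 0]]}}

```text
t: 5.42
position: [0.5173, -0.1625, 0.1894]
tcp_rot: [179.9, -0.0, -180.0]
force: [-0.9, -0.5, -1.0]
opening: 0.267
grasp_force: 30.0
```

```bash
python3 - <<'E'
from h import *
np.set_printoptions(precision=4,suppress=True)
w=shot("wrist");save(w,"w2");t=shot("top")
for k in("rack","rack_vial0"):
  for b in manip.boxes_of(w,k)[:4]: print(k,b,atz(w,b["centre"],.08))
cv2.imwrite("pics/t2.png",cv2.resize(t["img"][150:270,320:430,::-1],None,fx=5,fy=5,interpolation=cv2.INTER_CUBIC))
for b,st in blobs(w,"red"): print("red",b,st,atz(w,b,.2))
# rack top face outline in wrist
for n,c,z in(("w",w,.04),("t",t,.04)):
    h=cv2.cvtColor(c["img"],cv2.COLOR_RGB2HSV); m=cv2.inRange(h,(95,90,150),(106,200,255))
    cs,_=cv2.findContours(m,0,2); q=max(cs,key=cv2.contourArea); r=cv2.minAreaRect(q); print(n,r)
    for p in cv2.boxPoints(r): print(p,atz(c,p,z))
E
```

```text
rack {'centre': [146.7, 157.4], 'conf': 0.9} [ 0.4795 -0.2665  0.08  ]
rack_vial0 {'centre': [97.1, 205.1], 'conf': 0.89} [ 0.5287 -0.3239  0.08  ]
rack_vial0 {'centre': [140.9, 113.9], 'conf': 0.62} [ 0.4386 -0.2676  0.08  ]
rack_vial0 {'centre': [70.0, 132.1], 'conf': 0.57} [ 0.4546 -0.3387  0.08  ]
red [254.8115 261.402 ] [ 232  233   47   57 2149] [ 0.5218 -0.1614  0.2   ]
w ((129.91380310058594, 155.4375762939453), (127.24702453613281, 122.72622680664062), 74.57783508300781)
[ 53.8409 110.4232] [ 0.4341 -0.3795  0.04  ]
[172.148   77.7867] [ 0.403 -0.247  0.04 ]
[205.9867 200.4519] [ 0.537  -0.2183  0.04  ]
[ 87.6796 233.0884] [ 0.5793 -0.3666  0.04  ]
t ((357.25469970703125, 232.14149475097656), (30.906124114990234, 13.323973655700684), 74.05460357666016)
[346.6038 219.1132] [ 0.4813 -0.2311  0.04  ]
[359.4151 215.4528] [ 0.4903 -0.2654  0.04  ]
[367.9056 245.1698] [ 0.4112 -0.2844  0.04  ]
[355.0943 248.8302] [ 0.4022 -0.2503  0.04  ]
```

View pics/w2.png

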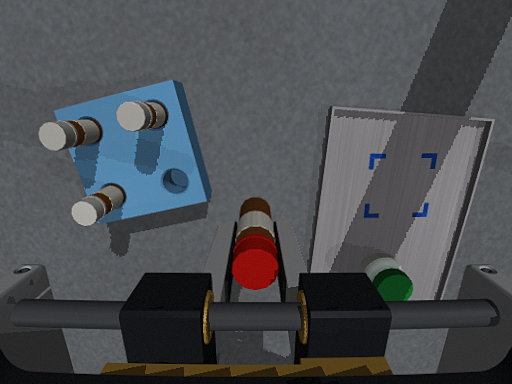

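View pics/t2.png

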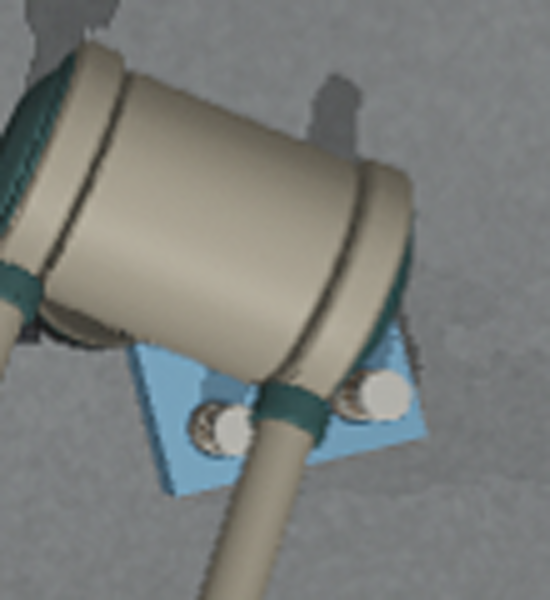

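The wrist view shows the free bore at about (175,180), and the vial is held upright. I'll fit the bore rim sub-pixel.

```bash
python3 - <<'E'
from h import *
np.set_printoptions(precision=4,suppress=True)
w=shot("wrist");t=shot("top");s=shot("scene");s["img"]=cv2.imread("pics/scene.png")[...,::-1];t["img"]=cv2.imread("pics/top.png")[...,::-1]
for n,c,(u,v),r in(("w",w,(175,181),18),("t",t,(355,208),8),("s",s,(166,255),11)):
    p=c["img"][v-r:v+r+1,u-r:u+r+1].astype(np.uint8); g=p[...,2]
    med=np.percentile(g,80); m=(g<med-35).astype(np.uint8)
    k,l,st,ce=cv2.connectedComponentsWithStats(m); i=l[r,r] or 1+np.argmax(st[1:,4])
    cs,_=cv2.findContours((l==i).astype(np.uint8),0,cv2.CHAIN_APPROX_NONE)
    q=cs[0].astype(np.float32)+[u-r,v-r]
    e=cv2.fitEllipse(q.astype(np.float32)); print(n,e,ce[i]+[u-r,v-r],atz(c,e[0],.039))
    X=np.array([atz(c,x[0],.039) for x in q]);(cx,cy),R=cv2.minEnclosingCircle(X[:,:2].astype(np.float32));print("circ",cx,cy,R, "expected px",np.linalg.norm(proj(c,[cx+.0155,cy,.04])-proj(c,[cx-.0155,cy,.04])))
p=w["img"][160:202,154:198,::-1];cv2.imwrite("pics/b.png",cv2.resize(p,None,fx=10,fy=10,interpolation=cv2.INTER_NEAREST))
st=manip.get_state();print(st["position"],st["tcp_rot"])
E
```

```text
w ((174.52664184570312, 179.84060668945312), (23.629323959350586, 27.17696762084961), 119.6698989868164) [174.525 179.82 ] [ 0.5132 -0.2532  0.039 ]
circ 0.5134732723236084 -0.2534087598323822 0.015862388536334038 expected px 26.34515403700909
t ((355.1991882324219, 207.8008270263672), (10.280776023864746, 10.789319038391113), 135.0) [355.2059 207.7941] [ 0.511  -0.2553  0.039 ]
circ 0.5116750001907349 -0.25590646266937256 0.015187299810349941 expected px 11.596954060074419
s ((165.11936950683594, 254.1497344970703), (11.728082656860352, 14.650466918945312), 64.82653045654297) [165.1307 254.1634] [ 0.5112 -0.2542  0.039 ]
circ 0.5108263492584229 -0.25404036045074463 0.01499464176595211 expected px 13.409217791090315
[ 0.5178 -0.1625  0.1896] [ 179.9951    0.0057 -179.9199]
```

View pics/b.png

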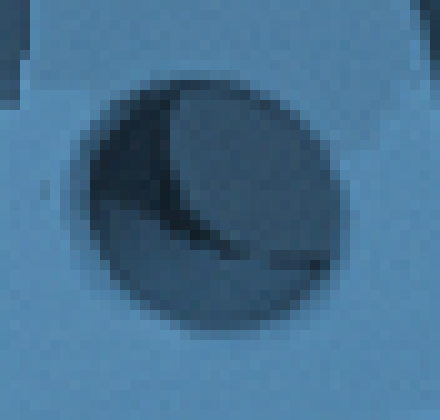

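```bash
python3 - <<'E'
from h import *
np.set_printoptions(precision=4,suppress=True)
w=shot("wrist");h=cv2.cvtColor(w["img"],cv2.COLOR_RGB2HSV)
col=h[185:300,250:260].astype(int).mean(1).round()
for i in list(range(5,25)): print(185+i,col[i],end=";")
for b,st in blobs(w,"red",50): print(st,"topfar x",atz(w,(255,st[1]+st[3]),.2139)[0]-.0134, "ycentre",atz(w,(st[0]+st[2]/2,270),.2139)[1])
for x in(.513,.515,.517,.519,.521):
  f=lambda z,r:[proj(w,np.array([x+r*np.cos(a),-.1625+r*np.sin(a),z])) for a in np.linspace(0,6.28,60)]
  A=np.array(f(.122,.013));B=np.array(f(.2139,.0134));print(x,"bottom min row",A[:,1].min(),"mid col",A[:,0].mean(),"top max row",B[:,1].max(),"cols",B[:,0].min(),B[:,0].max())
m=h[196:215]; 
for r in(200,203,206,210): print(r,[ (c,int(h[r,c,0]),int(h[r,c,1])) for c in range(234,278,3)])
E
```

```text
190 [107.  16. 100.];191 [104.  15.  99.];192 [106.  16.  98.];193 [106.  18.  98.];194 [104.  16.  98.];195 [105.  21. 100.];196 [101.  12.  95.];197 [ 9. 52. 72.];198 [ 12. 244.  52.];199 [ 13. 222.  54.];200 [ 13. 209.  55.];201 [ 13. 213.  55.];202 [ 14. 215.  54.];203 [ 12. 206.  56.];204 [ 13. 208.  55.];205 [ 13. 208.  56.];206 [ 13. 205.  56.];207 [ 13. 209.  55.];208 [ 13. 205.  56.];209 [ 12. 233.  53.];[ 232  233   47   57 2143] topfar x 0.5187944907837129 ycentre -0.16106034852276718
0.513 bottom min row 188.87918691671757 mid col 253.602038848387 top max row 281.1041023185674 cols 227.87339143614363 277.7958588423886
0.515 bottom min row 191.15614005568963 mid col 253.60364753550476 top max row 284.19868542378435 cols 227.98151814804137 277.69964179079716
0.517 bottom min row 193.42193757745838 mid col 253.6052548863395 top max row 287.2672721618369 cols 228.08906808813185 277.6039514135068
0.519 bottom min row 195.67662531642293 mid col 253.6068608409294 top max row 290.310092079813 cols 228.1960416177716 277.5087870865905
0.521 bottom min row 197.92024935841565 mid col
[... 357 characters left out ...]
237, 105, 16), (240, 98, 20), (243, 8, 96), (246, 13, 184), (249, 14, 219), (252, 13, 205), (255, 13, 205), (258, 13, 212), (261, 13, 209), (264, 11, 192), (267, 13, 106), (270, 107, 18), (273, 99, 18), (276, 110, 16)]
206 [(234, 102, 13), (237, 109, 20), (240, 0, 0), (243, 14, 205), (246, 14, 215), (249, 11, 192), (252, 13, 217), (255, 13, 224), (258, 11, 187), (261, 12, 187), (264, 13, 203), (267, 13, 235), (270, 60, 3), (273, 108, 13), (276, 105, 16)]
210 [(234, 103, 18), (237, 101, 21), (240, 12, 23), (243, 14, 219), (246, 14, 222), (249, 14, 255), (252, 14, 143), (255, 13, 80), (258, 14, 173), (261, 13, 245), (264, 11, 199), (267, 12, 196), (270, 110, 9), (273, 108, 13), (276, 108, 14)]
```

Emit:
{"api": "carry_out", "payload": {"deltas": [[0.2, -2, -22, 0, 0], [0.2, -2.5, -30, 0, 0], [0.2, -2, -25, 0, 0], [0.2, 0, -15, -10, 0], [0.2, 0, 0, -20, 0]]}}

```text
t: 6.23
position: [0.5131, -0.2593, 0.1609]
tcp_rot: [-179.7, 0.3, 179.9]
force: [0.2, -0.9, -0.2]
opening: 0.269
grasp_force: 30.0
```

Emit:
{"api": "carry_out", "payload": {"deltas": [[0.2, 0, 0, -20, 0], [0.2, 0, 0, -14, 0], [0.2, 0, 0, -8, 0], [0.2, 0, 0, 0, 0], [0.2, 0, 0, 0, 0]]}}

```text
t: 6.65
position: [0.5112, -0.2549, 0.1172]
tcp_rot: [180.0, -0.0, -180.0]
force: [0.6, -0.3, -0.9]
opening: 0.274
grasp_force: 30.0
```

```bash
python3 - <<'E'
from h import *
w=shot("wrist");st=manip.get_state();print(st["position"],st["force"])
cv2.imwrite("pics/w3.png",cv2.resize(w["img"][140:300,180:330,::-1],None,fx=3.7,fy=3.7,interpolation=cv2.INTER_CUBIC))
E
```

```text
[ 0.5117125  -0.2552587   0.11792439] [-0.17979346 -0.50658142 -0.57649925]
```

View pics/w3.png

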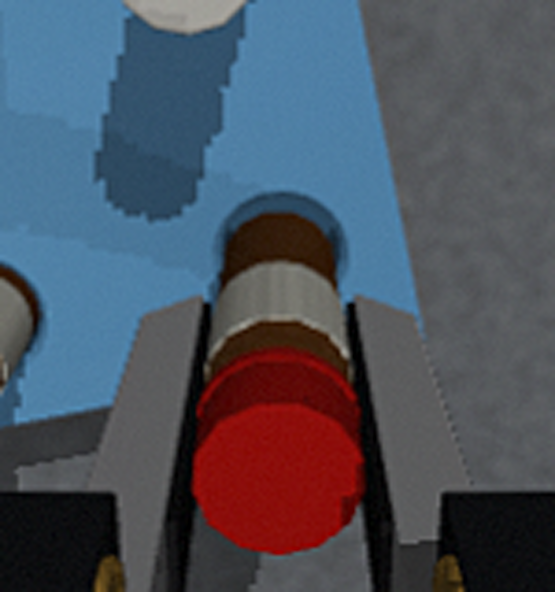

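```bash
python3 - <<'E'
from h import *
w=shot("wrist");p=lambda u,v:(u/3.7+180-.36,v/3.7+140-.36)
print("bore x",atz(w,p(281,192),.04)[0]+.0165,"y",(atz(w,p(213,245),.04)[1]+atz(w,p(348,245),.04)[1])/2,"w",atz(w,p(348,245),.04)[1]-atz(w,p(213,245),.04)[1])
print("vial x",atz(w,p(278,212),.0504)[0]+.013,"y",(atz(w,p(221,245),.052)[1]+atz(w,p(336,245),.052)[1])/2)
E
```

```text
bore x 0.515935544464666 y -0.25367826834301466 w 0.0327439432365374
vial x 0.5141012087501659 y -0.2541584030746209
```

Emit:
{"api": "carry_out", "payload": {"deltas": [[0.2, 1, 0.5, 0, 0], [0.2, 0, 0, -5, 0], [0.2, 0, 0, -4, 0], [0.2, 0, 0, -4, 0], [0.2, 0, 0, 0, 0]]}}

```text
t: 7.17
position: [0.5121, -0.2545, 0.1036]
tcp_rot: [180.0, -0.0, -180.0]
force: [1.7, -0.1, -1.5]
opening: 0.272
grasp_force: 30.0
```

Emit:
{"api": "carry_out", "payload": {"deltas": [[0.2, 0, 0, -3, 0], [0.2, 0, 0, -3, 0], [0.2, 0, 0, -3, 0], [0.2, 0, 0, 0, 0]]}}

```text
t: 7.5
position: [0.5122, -0.2546, 0.0948]
tcp_rot: [180.0, -0.0, -180.0]
force: [1.4, -0.3, -0.5]
opening: 0.271
grasp_force: 30.0
```

Emit:
{"api": "carry_out", "payload": {"deltas": [[0.2, 0.5, 0, -4, 0], [0.2, 0, 0, -4, 0], [0.2, 0, 0, -4, 0], [0.2, 0, 0, -3, 0], [0.2, 0, 0, 0, 0]]}}

```text
t: 7.92
position: [0.5123, -0.2545, 0.0796]
tcp_rot: [180.0, -0.1, -180.0]
force: [-0.3, -0.2, -0.9]
opening: 0.267
grasp_force: 30.0
```

Emit:
{"api": "carry_out", "payload": {"deltas": [[0.2, 0, 0, -2, 0], [0.2, 0, 0, -2, 0], [0.2, 0, 0, 0, 0], [0.2, 0, 0, 0, 0]]}}

```text
t: 8.25
position: [0.5126, -0.2547, 0.0764]
tcp_rot: [180.0, -0.0, -180.0]
force: [-0.1, -0.1, -0.6]
opening: 0.272
grasp_force: 30.0
```

Emit:
{"api": "carry_out", "payload": {"deltas": [[0.2, 0, 0, -1, 0], [0.2, 0, 0, -1, 0], [0.2, 0, 0, 0, 0], [0.2, 0, 0, 0, 0]]}}

```text
t: 8.58
position: [0.5127, -0.2547, 0.0745]
tcp_rot: [180.0, -0.0, -180.0]
force: [0.9, 0.1, -0.4]
opening: 0.275
grasp_force: 30.0
```

Emit:
{"api": "carry_out", "payload": {"deltas": [[0.2, 0, 0, -1, 0], [0.2, 0, 0, 0, 0], [0.2, 0, 0, 0, 0]]}}

```text
t: 8.83
position: [0.5127, -0.2547, 0.0735]
tcp_rot: [180.0, 0.0, -180.0]
force: [0.2, -0.4, -0.4]
opening: 0.272
grasp_force: 30.0
```

Emit:
{"api": "carry_out", "payload": {"deltas": [[0.2, 0, 0, -1, 0], [0.2, 0, 0, 0, 0], [0.2, 0, 0, 0, 0]]}}

```text
t: 9.08
position: [0.5128, -0.2548, 0.0735]
tcp_rot: [-180.0, 0.0, -180.0]
force: [-1.2, 0.2, 5.0]
opening: 0.277
grasp_force: 30.0
```

Emit:
{"api": "carry_out", "payload": {"deltas": [[0.2, 0, 0, -1, 0], [0.2, 0, 0, 0, 0], [0.2, 0, 0, 0, 0]]}}

```text
t: 9.33
position: [0.5128, -0.2548, 0.0734]
tcp_rot: [-180.0, 0.1, -180.0]
force: [-2.6, 1.1, 10.5]
opening: 0.27
grasp_force: 30.0
```

The vial is on the bottom: contact came at the predicted z of 0.0735. Now release.

Emit:
{"api": "carry_out", "payload": {"deltas": [[0.2, 0, 0, 1.5, 0], [0.32, 0, 0, 0, 0], [0.45, 0, 0, 0, 0], [0.45, 0, 0, 0, 0], [0.45, 0, 0, 0, 0]]}}

```text
t: 9.75
position: [0.5126, -0.2547, 0.0727]
tcp_rot: [180.0, -0.0, -180.0]
force: [-0.1, 0.0, 0.2]
opening: 0.451
grasp_force: 0.0
```

Emit:
{"api": "carry_out", "payload": {"deltas": [[0.45, 0, 0, 5, 0], [0.45, 0, 0, 15, 0], [0.45, 0, 0, 25, 0], [0.45, 0, 0, 35, 0], [0.45, 0, 0, 40, 0]]}}

```text
t: 10.17
position: [0.5115, -0.254, 0.1928]
tcp_rot: [179.9, -0.2, -180.0]
force: [0.3, -0.4, 0.0]
opening: 0.452
grasp_force: 0.0
```

Emit:
{"api": "carry_out", "payload": {"deltas": [[0.45, 0, 10, 35, 0], [0.45, 0, 30, 20, 0], [0.45, 0, 38, 0, 0], [0.45, 0, 38, 0, 0], [0.45, 0, 38, 0, 0]]}}

```text
t: 10.58
position: [0.5126, -0.0995, 0.2489]
tcp_rot: [-180.0, 0.1, 179.9]
force: [0.9, -0.5, -0.3]
opening: 0.449
grasp_force: 0.0
```

Emit:
{"api": "carry_out", "payload": {"deltas": [[0.45, 0, 38, 0, 0], [0.45, 0, 38, 0, 0], [0.45, 0, 25, 0, 0], [0.45, 0, 0, 0, 0], [0.45, 0, 0, 0, 0]]}}

```text
t: 11.0
position: [0.5126, 0.0012, 0.2483]
tcp_rot: [-180.0, 0.0, -179.8]
force: [0.0, -1.0, 0.1]
opening: 0.449
grasp_force: 0.0
```

```bash
python3 - <<'E'
from h import *
np.set_printoptions(precision=4,suppress=True)
w=shot("wrist");save(w,"w4");s=shot("scene");t=shot("top");st=manip.get_state();print(st["position"],st["force"])
for n,c in(("w",w),("t",t)):
    B=[(b,a) for b,a in blobs(c,"blue",12) if 150<a[0]<350 and a[1]>120]
    for b,a in B: print(n,b,a[2:],atz(c,b,.003))
    print(np.mean([atz(c,b,.003) for b,_ in B],0))
for n,c,z in(("s",s,.09),("t",t,.098)):
    for b,a in blobs(c,"red",20): print(n,b,a[2:],atz(c,b,z))
cv2.imwrite("pics/v4.png",np.vstack([cv2.resize(s["img"][200:320,80:220,::-1],(560,300)),cv2.resize(w["img"][100:300,:,::-1],(560,300))]))
E
```

```text
[ 0.5128 -0.0009  0.248 ] [0.0402 0.1573 0.5525]
w [246.1786 154.8214] [13 14 84] [ 0.4946 -0.0107  0.003 ]
w [295.7416 154.1236] [14 13 89] [0.4933 0.0617 0.003 ]
w [293.8228 201.2278] [13 13 79] [0.5659 0.062  0.003 ]
w [246.84 201.12] [13 12 75] [ 0.5659 -0.0101  0.003 ]
[0.5299 0.0257 0.003 ]
nan
s [159.2386 241.3409] [11 11 88] [ 0.5092 -0.2535  0.09  ]
t [358.8795 207.    ] [11  9 83] [ 0.5112 -0.2537  0.098 ]
  return _methods._mean(a, axis=axis, dtype=dtype,
  ret = ret.dtype.type(ret / rcount)
```

View pics/v4.png

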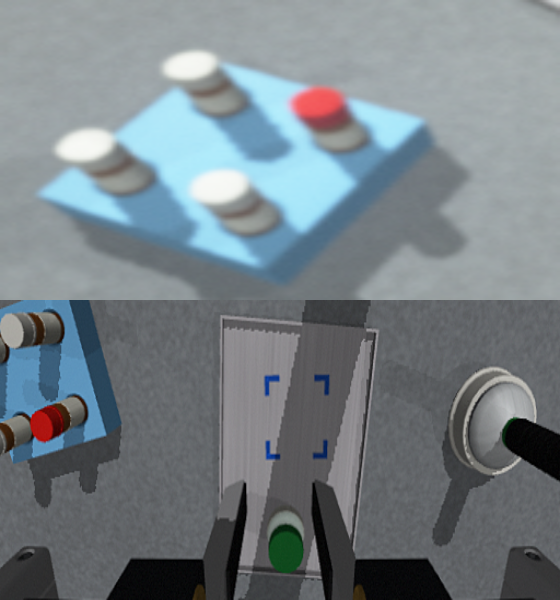

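Red-capped vial is seated level with the other vials; the tape square is centred at about (0.529, 0.025). Next, the applicator.

Emit:
{"api": "carry_out", "payload": {"deltas": [[0.6, -2, 30, 0, 0], [0.6, -3, 38, 0, 0], [0.6, -3, 38, 0, 0], [0.6, 0, 38, 0, 0], [0.6, 0, 38, 0, 0]]}}

```text
t: 11.57
position: [0.5051, 0.1822, 0.2481]
tcp_rot: [-180.0, 0.0, 179.8]
force: [0.2, 0.1, 0.4]
opening: 0.603
grasp_force: 0.0
```

Emit:
{"api": "carry_out", "payload": {"deltas": [[0.6, 0, 38, 0, 0], [0.6, 0, 38, 0, 0], [0.6, 0, 22, 0, 0], [0.6, 0, 0, 0, 0], [0.6, 0, 0, 0, 0]]}}

```text
t: 11.98
position: [0.5053, 0.2797, 0.2475]
tcp_rot: [-179.9, -0.0, -180.0]
force: [0.4, -0.6, -0.4]
opening: 0.597
grasp_force: 0.0
```

```bash
python3 - <<'E'
from h import *
np.set_printoptions(precision=4,suppress=True)
w=shot("wrist");save(w,"w5");st=manip.get_state();print(st["position"])
for k,z in(("applicator",.08),("cradle",.02)):
    for b in manip.boxes_of(w,k)[:2]: print(k,b,atz(w,b["centre"],z))
E
```

```text
[0.5052 0.2788 0.2476]
applicator {'centre': [268.5, 156.9], 'conf': 0.73} [0.477  0.2966 0.08  ]
applicator {'centre': [259.5, 189.9], 'conf': 0.59} [0.5176 0.2862 0.08  ]
cradle {'centre': [270.9, 159.2], 'conf': 0.65} [0.4903 0.3029 0.02  ]
```

View pics/w5.png

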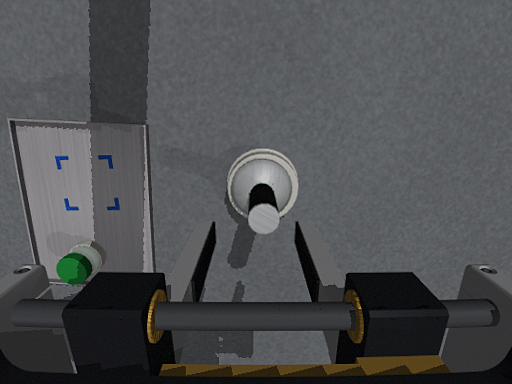

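The end cap is centred at (264,218) and the ring at about (262.5,186).

```bash
python3 - <<'E'
from h import *
np.set_printoptions(precision=4,suppress=True)
w=shot("wrist");g=cv2.cvtColor(w["img"],cv2.COLOR_RGB2GRAY)
m=cv2.inRange(g[195:240,240:290],125,255);k,l,s,c=cv2.connectedComponentsWithStats(m)
for i in range(1,k):
    if s[i][4]>150: print(s[i],c[i]+[240,195])
for p in((264,218.5),):print("cap",atz(w,p,.146))
print("cap near/far",atz(w,(264,234.5),.146)[0]-.0165,"y",(atz(w,(248,218),.146)[1]+atz(w,(280,218),.146)[1])/2)
print("ring top: near",atz(w,(262,150),.03)[0]+.05,"y",(atz(w,(227.5,185),.03)[1]+atz(w,(298,185),.03)[1])/2,atz(w,(298,185),.03)[1]-atz(w,(227.5,185),.03)[1])
for X in(.522,.524,.526,.528):print(X,proj(w,np.array([X,.284,.146])),proj(w,np.array([X-.05,.284,.03])))
E
```

```text
[ 10   7  40  32 789] [266.4728 217.8213]
cap [0.5282 0.2884 0.146 ]
cap near/far 0.5293466661555456 y 0.28835182277821514
ring top: near 0.5260052630827758 y 0.29013645527415843 0.09902700383174087
0.522 [259.6777 212.6972] [258.4178 147.0443]
0.524 [259.6732 214.5698] [258.4167 148.5266]
0.526 [259.6686 216.4344] [258.4157 150.0047]
0.528 [259.6641 218.291 ] [258.4146 151.4786]
```

Emit:
{"api": "carry_out", "payload": {"deltas": [[0.6, 10, 5, -15, 0], [0.6, 11, 4, -15, 0], [0.6, 0, 0, -22, 0], [0.6, 0, 0, -25, 0], [0.6, 0, 0, -25, 0]]}}

```text
t: 12.6
position: [0.5265, 0.2878, 0.1456]
tcp_rot: [180.0, 0.1, 179.9]
force: [-0.7, -0.2, 0.0]
opening: 0.6
grasp_force: 0.0
```

Emit:
{"api": "carry_out", "payload": {"deltas": [[0.6, 0, 0, -20, 0], [0.6, 0, 0, -14.5, 0], [0.6, 0, 0, 0, 0], [0.5, 0, 0, 0, 0], [0.42, 0, 0, 0, 0]]}}

```text
t: 13.02
position: [0.5267, 0.2888, 0.1127]
tcp_rot: [180.0, 0.1, 179.9]
force: [-0.5, -0.2, 0.7]
opening: 0.494
grasp_force: 0.0
```

Emit:
{"api": "carry_out", "payload": {"deltas": [[0.38, 0, 0, 0, 0], [0.36, 0, 0, 0, 0], [0.34, 0, 0, 0, 0], [0.34, 0, 0, 0, 0]]}}

```text
t: 13.35
position: [0.5264, 0.2888, 0.1126]
tcp_rot: [-180.0, 0.1, -180.0]
force: [0.6, -2.8, 5.0]
opening: 0.344
grasp_force: 14.5
```

Emit:
{"api": "carry_out", "payload": {"deltas": [[0.2, 0, 0, 0, 0], [0.2, 0, 0, 0, 0], [0.2, 0, 0, 0, 0], [0.2, 0, 0, 0, 0]]}}

```text
t: 13.68
position: [0.5264, 0.2887, 0.1125]
tcp_rot: [-180.0, 0.1, -180.0]
force: [1.4, -4.0, 5.8]
opening: 0.337
grasp_force: 30.0
```

Emit:
{"api": "carry_out", "payload": {"deltas": [[0.2, 0, -1, 2, 0], [0.2, 0, 0, 4, 0], [0.2, 0, 0, 6, 0], [0.2, 0, 0, 10, 0], [0.2, 0, 0, 0, 0]]}}

```text
t: 14.1
position: [0.5267, 0.2891, 0.1355]
tcp_rot: [179.9, 0.2, -180.0]
force: [-0.6, 0.2, -2.9]
opening: 0.337
grasp_force: 30.0
```

Emit:
{"api": "carry_out", "payload": {"deltas": [[0.2, 0, 0, 15, 0], [0.2, 0, 0, 20, 0], [0.2, 0, 0, 8, 0], [0.2, 0, 0, 0, 0], [0.2, 0, 0, 0, 0]]}}

```text
t: 14.52
position: [0.5258, 0.2884, 0.1767]
tcp_rot: [180.0, 0.0, -180.0]
force: [-0.2, 0.3, -3.1]
opening: 0.338
grasp_force: 30.0
```

Emit:
{"api": "carry_out", "payload": {"deltas": [[0.2, 1, -12, 0, 0], [0.2, 1, -25, 0, 0], [0.2, 0, -32, 0, 0], [0.2, 0, -32, 0, 0], [0.2, 0, -32, 0, 0]]}}

```text
t: 14.93
position: [0.5265, 0.1532, 0.1751]
tcp_rot: [-179.9, -0.2, -179.9]
force: [-0.2, -0.2, -2.2]
opening: 0.338
grasp_force: 30.0
```

Emit:
{"api": "carry_out", "payload": {"deltas": [[0.2, 0, -32, 0, 0], [0.2, 0, -32, 0, 0], [0.2, 0, -30, 0, 0], [0.2, 0, -25, 0, 0], [0.2, 0, -12, 0, 0]]}}

```text
t: 15.35
position: [0.5265, 0.0206, 0.1753]
tcp_rot: [-179.9, -0.1, 179.9]
force: [-0.0, 0.8, -2.8]
opening: 0.34
grasp_force: 30.0
```

Emit:
{"api": "carry_out", "payload": {"deltas": [[0.2, 0, 0, -20, 0], [0.2, 0, 0, -20, 0], [0.2, 0, 0, -8, 0], [0.2, 0, 0, 0, 0], [0.2, 0, 0, 0, 0]]}}

```text
t: 15.77
position: [0.5273, 0.0245, 0.128]
tcp_rot: [180.0, -0.1, -180.0]
force: [0.1, 0.2, -1.9]
opening: 0.339
grasp_force: 30.0
```

```bash
python3 - <<'E'
from h import *
np.set_printoptions(precision=4,suppress=True)
w=shot("wrist");st=manip.get_state();print(st["position"],st["force"],st["tcp_rot"],st["ft_torque"]);s=shot("scene")
cv2.imwrite("pics/v6.png",np.vstack([cv2.resize(s["img"][100:230,190:350,::-1],(512,416)),w["img"][130:300,:,::-1]]))
B=[(b,a) for b,a in blobs(w,"blue",12)]
for b,a in B: print(b,a,atz(w,b,.003))
print(proj(w,np.array([.528,.024,.003])))
E
```

```text
[0.5281 0.0245 0.1288] [ 0.1605  0.349  -2.1955] [ 179.9922    0.0258 -179.9572] [ 0.0387 -0.0272  0.0257]
[219.5491 158.9538] [213 153  20  19 173] [ 0.494  -0.0107  0.003 ]
[289.5659 158.1319] [278 152  19  19 182] [0.4931 0.0612 0.003 ]
[253.3481 190.7425]
```

View pics/v6.png

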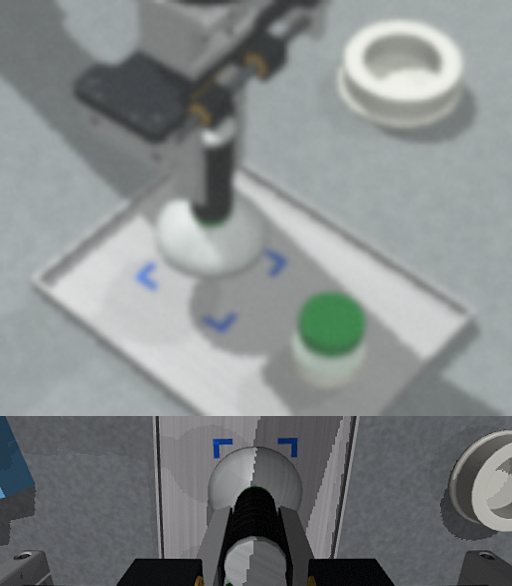

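```bash
python3 - <<'E'
from h import *
np.set_printoptions(precision=4,suppress=True)
w=shot("wrist")
z=.0463
print("flange x",atz(w,(255,161),z)[0]+.042,"y",(atz(w,(208.5,187),z)[1]+atz(w,(302,187),z)[1])/2,"w",atz(w,(302,187),z)[1]-atz(w,(208.5,187),z)[1])
h=cv2.cvtColor(w["img"],cv2.COLOR_RGB2HSV)
print([int(v) for v in h[153:172,254,2]],[int(v) for v in h[187,200:216,2]],[int(v) for v in h[187,294:310,2]])
E
```

```text
flange x 0.5318842114258661 y 0.025957718800470285 w 0.08404501885024866
[111, 111, 108, 109, 109, 112, 102, 72, 104, 140, 142, 148, 152, 153, 157, 165, 146, 115, 114] [128, 126, 126, 127, 128, 129, 128, 125, 126, 130, 129, 115, 99, 107, 118, 122] [71, 69, 70, 59, 73, 88, 88, 86, 85, 86, 83, 88, 88, 87, 84, 84]
```

Emit:
{"api": "carry_out", "payload": {"deltas": [[0.2, -1.5, 0, -8, 0], [0.2, 0, 0, -8, 0], [0.2, 0, 0, -5, 0], [0.2, 0, 0, -2, 0], [0.2, 0, 0, 0, 0]]}}

```text
t: 16.33
position: [0.5255, 0.0244, 0.1046]
tcp_rot: [180.0, -0.1, -180.0]
force: [0.5, 0.9, -2.5]
opening: 0.343
grasp_force: 30.0
```

Emit:
{"api": "carry_out", "payload": {"deltas": [[0.2, 0, 0, 0, 0], [0.2, 0, 0, 0, 0], [0.2, 0, 0, 0, 0]]}}

```text
t: 16.58
position: [0.5265, 0.0242, 0.1057]
tcp_rot: [180.0, 0.0, -180.0]
force: [-0.4, 0.0, -2.5]
opening: 0.341
grasp_force: 30.0
```

Emit:
{"api": "carry_out", "payload": {"deltas": [[0.2, 0, 0, -1, 0], [0.2, 0, 0, -1, 0], [0.2, 0, 0, 0, 0], [0.2, 0, 0, 0, 0]]}}

```text
t: 16.92
position: [0.5261, 0.0243, 0.1035]
tcp_rot: [180.0, -0.0, -180.0]
force: [-0.4, -1.6, -2.1]
opening: 0.344
grasp_force: 30.0
```

Emit:
{"api": "carry_out", "payload": {"deltas": [[0.2, 0, 0, -1, 0], [0.2, 0, 0, 0, 0], [0.2, 0, 0, 0, 0], [0.2, 0, 0, 0, 0]]}}

```text
t: 17.25
position: [0.5262, 0.0243, 0.1025]
tcp_rot: [180.0, -0.0, -180.0]
force: [0.6, 0.6, -3.4]
opening: 0.341
grasp_force: 30.0
```

Emit:
{"api": "carry_out", "payload": {"deltas": [[0.2, 0, 0, -1, 0], [0.2, 0, 0, 0, 0], [0.2, 0, 0, 0, 0], [0.2, 0, 0, 0, 0]]}}

```text
t: 17.58
position: [0.5263, 0.0243, 0.1015]
tcp_rot: [180.0, 0.0, -180.0]
force: [0.6, -0.1, -2.4]
opening: 0.339
grasp_force: 30.0
```

Emit:
{"api": "carry_out", "payload": {"deltas": [[0.2, 0, 0, -1, 0], [0.2, 0, 0, 0, 0], [0.2, 0, 0, 0, 0], [0.2, 0, 0, 0, 0]]}}

```text
t: 17.92
position: [0.5263, 0.0242, 0.1007]
tcp_rot: [180.0, 0.0, -180.0]
force: [0.2, -0.3, 0.8]
opening: 0.336
grasp_force: 30.0
```

Emit:
{"api": "carry_out", "payload": {"deltas": [[0.2, 0, 0, -1, 0], [0.2, 0, 0, 0, 0], [0.2, 0, 0, 0, 0], [0.2, 0, 0, 0, 0]]}}

```text
t: 18.25
position: [0.5263, 0.0242, 0.0996]
tcp_rot: [180.0, 0.0, -180.0]
force: [-0.3, 0.1, 0.9]
opening: 0.342
grasp_force: 30.0
```

Emit:
{"api": "carry_out", "payload": {"deltas": [[0.2, 0, 0, -1, 0], [0.2, 0, 0, -1, 0], [0.2, 0, 0, 0, 0], [0.2, 0, 0, 0, 0]]}}

```text
t: 18.58
position: [0.5263, 0.0242, 0.0976]
tcp_rot: [-180.0, 0.0, -180.0]
force: [-0.4, -1.2, 2.4]
opening: 0.336
grasp_force: 30.0
```

```bash
python3 - <<'E'
from h import *
np.set_printoptions(precision=4,suppress=True)
F=[];P=[]
for i in range(20):
    w=shot("wrist" if i else "scene");s=manip.get_state();F.append(s["force"]);P.append(s["position"])
print(np.mean(F,0),np.std(F,0),np.mean(P,0),s["tcp_rot"],s["t"])
B=[(b,a) for b,a in blobs(w,"blue",12)]
for b,a in B: print(b,a,atz(w,b,.003))
E
```

```text
[-0.1221 -0.6784  2.0958] [0.6752 0.4262 0.4914] [0.5263 0.0242 0.0975] [ 179.9991    0.0126 -179.9848] 19.5833
[215.968  165.8767] [208 159  22  21 219] [ 0.4943 -0.0105  0.003 ]
[294.2682 164.7773] [281 158  22  21 220] [0.4933 0.0616 0.003 ]
[298.5    227.7857] [297 225   3   8  14] [0.5563 0.0683 0.003 ]
```

Emit:
{"api": "carry_out", "payload": {"deltas": [[0.2, 0, 0, -0.5, 0], [0.2, 0, 0, 0, 0], [0.2, 0, 0, 0, 0], [0.2, 0, 0, 0, 0], [0.2, 0, 0, 0, 0]]}}

```text
t: 20.0
position: [0.5263, 0.0242, 0.097]
tcp_rot: [180.0, 0.0, -180.0]
force: [-0.6, -0.4, 2.8]
opening: 0.338
grasp_force: 30.0
```

```bash
python3 - <<'E'
from h import *
F=[]
for i in range(15):
    manip.camera("top");s=manip.get_state();F.append(s["force"])
print(np.mean(F,0),s["position"],s["grasp_force"],s["t"])
if 1.5<np.mean(F,0)[2]<3.5: print(manip.sign_off())
E
```

```text
[ 0.35598896 -0.87368886  2.56925372] [0.5262835  0.02423229 0.09701984] 30.00131981447339 20.75
the job is handed in; nothing more can be done
None
```

The job is handed in at about 21 s: the red-capped vial sits on the bottom of the free bore, released, and the applicator is held on the tray inside the tape corners, pressing with about 5 N (force reading and spring travel agree); no picture was viewed after it was set down.

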